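Wedge the tube rack tight on the shaker

ROBOT

A 7-joint arm with a two-finger parallel gripper is mounted at the origin on the work surface. World frame = base frame: x ahead of the robot, y to its left, z up, the work surface at z = 0. Lengths are in m, angles in rad, forces in N, time in s.
With the tool pointing down it reaches from about 0.425 to 0.875 m from the base axis. Payload 4.7 kg.
Tool frame: the origin (TCP) lies between the finger pads; the fingertips stand 14 mm ahead of it and the grasp point (between the pads) lies 5 mm behind it; z points along the fingers, y is the line along which they close (so a half turn about z gives the same grasp; the last joint's range is limited). The gripper opens to 87 mm and grips with 3 to 60 N. Pads are 19 mm wide; open, the fingers measure 117 mm over their backs; the gripper's body (75 mm by 190 mm) begins 51 mm behind the grasp point.
Start: joints at [1.332, 0.321, -0.07, 1.45, 0.023, 1.371, -0.057], TCP at [0.163, -0.629, 0.237] pointing down, gripper open.
Joint ranges: [-2.86, 2.86], [-0.3, 2.09], [-1.38, 1.24], [0.06, 2.45], [-1.56, 4.7], [0.09, 2.05], [-2.69, 2.69]. Speed limits (rad/s): [2.57, 2.57, 3.14, 3.14, 3.14, 3.14, 3.14].

INTERFACE

Orientations are given as a rotation vector (axis times angle).
In Python, from bench import ctrl gives the robot as it stands.
- The arm moves only by the tool step_arm, never from a script. Its argument "commands" is a list of rows, each an object with "travel": the shift along the tool's x, y, z in m, a list of three; "turn": the turn, a rotation vector about the tool's x, y, z in degrees, a list of three. A call has 1 to 5 rows; each row is the pose to reach, as a shift and turn from the pose commanded when the call began, along the tool's axes at that moment; what a row does not reach only later rows make up. A row lasts 1/10 s, in which the tool goes at most 50 mm and 8.59 degrees, less where a joint would pass 70% of its speed; a pose out of reach is approached as far as the arm can. A call with a gripper value outside its range is refused whole. "gripper" is the opening, from 0 (shut) to 1 (fully open), set as the call begins (left out, the last holds). The fingers move at their own pace and stop on an object; "force" is the grip in N (left out, the last holds). Time passes only in rows, so rows that repeat a pose let the fingers close. It gives the time, the measured TCP pose, the force, the opening and the grip force at its end, in the units of the state.
- ctrl.get_state(): the state, without advancing time (a new reading comes with each control period).
- ctrl.get_image(name): name is "scene" or "side" or "wrist"; returns the picture (480x640x3 uint8, red, green, blue); there is no depth.
- ctrl.camera_model(name): a dict with "fx", "fy", "cx", "cy" (pixels), "k1" (the pictures are not rectified: a ray, as slopes to the right and down, at radius r is drawn at 1 + k1 r^2 times it, then the intrinsics apply), "R" (3x3) and "t" (3): a world point X has camera coordinates R X + t; the wrist camera has in their place "T_tool_cam" (4x4, takes a point from camera to tool coordinates, whose origin is the TCP and whose axes are the flange's). Camera axes: x right, y down, z forward; pixel columns grow to the right and rows downward; lengths in m; the calibration is good to about 2 mm. A picture is of the moment at which its call begins: read the wrist's pose just before it. camera_model takes no time and is no camera call.
- ctrl.close_job(): hands the job in; it is judged then, once.
The state is a dict: "time": time; "joint_positions": joint angles; "qd": joint speeds; "joint_torque": joint torques, N m; "position": TCP position; "tool_rot": TCP orientation; "ft_force": force on the tool from outside, world axes, zero at the start; "torque": the same for the moment, N m; "grip_width": opening from 0.0 (shut) to 1.0 (fully open); "grip_force": force on a finger pad.
Only numpy, scipy, OpenCV 4.12 (cv2) and the standard library are available. Lean on these libraries where they do the work, as an engineer would, in place of code of your own. Each camera call takes 0.05 s, during which the arm holds its last target. There are 200 camera calls.

TASK

Lock the blue tube rack on the shaker: pick up the mallet and with its head tap the red wedge in from its thick end, at least two separate light taps with the mallet drawn clear in between, until the wedge stops advancing and clamps the rack firmly against the far stop. No hard blows (stay under 30 N), strike nothing but the wedge, and keep the gripper itself off the wedge and the rack. Then lay the mallet gently back down flat on its black mat, let go of it, and leave the bottle, jar and cup where they are.

Things in the scene. Friction and masses are not known exactly. Their poses are not given: they have to be found in the camera images.
- mallet: Wooden handle, black head with soft white ends, 0.3 kg, balancing 15 mm ahead of the origin. Origin: on the handle's underside, below the grip point; x along the handle towards the head, z up. Handle 22 mm wide (y), 28 mm tall, x -125 to +18 mm. Head centred at x = +34 mm, 32 mm (x) by 90 mm (y), 32 mm tall, underside level with the handle's (z = 0). Striking faces at y = +45 and -45 mm.
- mallet_face_left (a point): Centre of the mallet's +y striking face (white, 32 x 32 mm): at x = +34, y = +45, z = +16 mm from the mallet's origin. Axes as the mallet.
- mat: Black rubber mat fixed to the bench, 270 mm (x) by 170 mm (y), 6 mm thick. Origin on its underside, 15 mm on the +x side of its middle. The mallet starts on it, origin within 15 mm of this origin, handle along the mat's x within 0.15 rad, and goes back there.
- wedge: Red wedge, 140 mm long, 40 mm tall, 0.12 kg, loose on the deck between the blue slanted fence and the rack. Origin: centre of its underside. Thin tip (14 mm) at +y, in the gap; thick end (31.5 mm) at -y; drive it towards +y, the shaker's +y. Flat side +x against the rack; taper 1 in 8 on the -x side. Tight after 20 to 80 mm of travel, unknown beforehand: the fence setting differs.
- wedge_end (a point): Centre of the wedge's flat thick end face, which is to be struck (28 mm wide, 40 mm tall, facing -y): 70 mm behind the wedge's origin, 20 mm above its underside. Axes as the wedge. Pushed, it gives way at 3 to 9 N while it merely shoves the rack along; once the rack is against its stop it advances no more even at 15 N. Friction then holds it.
- rack: Blue tube rack, 100 mm (x) x 160 mm (y), 52 mm tall, 73 mm with the tube caps, about 0.3 kg, loose on the deck. Origin: centre of its underside. It starts 1.5 to 2.5 mm short of the stop on its +x side.
- shaker: White bench shaker, fixed, base 220 mm (x) x 240 mm (y). Origin: centre of its underside, on the bench. Aluminium deck 70 mm above the bench, 200 x 180 mm, with a 48 mm wide tongue under the wedge to y = -135 mm. Steel stops 28 mm high: the far stop along +x (face at x = +75 mm), short ones at y = +-81.5 mm. Blue slanted fence, 28 mm high, on the -x side. The wedge lies at about x = -39 mm.
- wash_bottle: White bottle with red cap, 58 mm across, 150 mm tall, a bystander. Origin: centre of its underside.
- jar: White specimen jar with red lid, 60 mm across, 65 mm tall, a bystander. Origin: centre of its underside.
- beaker: White open cup, 66 mm across, 85 mm tall, a bystander. Origin: centre of its underside.
Mind the look-alikes: they are no part of the job. There is more than one size of the rack; the job needs the middle-sized.

How it is judged:
By the outcome, as a careful person would: the job done as asked, in the order asked, and still so for the second after the job is handed in, with the robot touching nothing.
It also fails if it takes over 67 s, if anything falls off the work surface, if the arm or the gripper's body presses on something with over 40 N, if the wrist force passes 120 N, or if a joint passes its speed limit or range.

## Working session

There is one attempt and no reset: what is moved stays moved. The work goes in short steps, Python scripts to look and compute and a tool call to move; the robot and the scene stay as the last step left them, time stands still between calls to the robot, and variables do not carry over. Pictures are saved under pics/ and viewed, at most 10 in all, crops included, and the job is handed in when it is done.

Besides the shell and the picture viewer there is one more tool, called after "Call:" as a command line: name --argument value ..., lists and objects as JSON in quotes. step_arm: Moves the arm, as the interface text tells. Its arguments: {"type":"object","properties":{"commands":{"type":"array"},"gripper":{"type":"number"},"force":{"type":"number"}},"required":["commands"]}

```bash
mkdir -p pics; cat > h.py <<'E'
import numpy as np, cv2
from scipy.spatial.transform import Rotation as Rn
from bench import ctrl
def snap(n,f):
    im=ctrl.get_image(n); cv2.imwrite('pics/'+f,im[:,:,::-1]); return im
def cam(n,st=None):
    m=ctrl.camera_model(n)
    if 'R' in m: R=np.array(m['R']);t=np.array(m['t'])
    else:
        st=st or ctrl.get_state()
        T=np.array(m['T_tool_cam']);W=np.eye(4);W[:3,:3]=Rn.from_rotvec(st['tool_rot']).as_matrix();W[:3,3]=st['position']
        C=np.linalg.inv(W@T);R=C[:3,:3];t=C[:3,3]
    return m,R,t
def unproj(n,px,z,st=None):
    m,R,t=cam(n,st);px=np.atleast_2d(px).astype(float)
    K=np.array([[m['fx'],0,m['cx']],[0,m['fy'],m['cy']],[0,0,1]])
    u=cv2.undistortPoints(px[:,None],K,np.array([m['k1'],0,0,0.]))[:,0]
    d=np.c_[u,np.ones(len(u))]@R; c=-R.T@t
    return c+d*((z-c[2])/d[:,2])[:,None]
def proj(n,X,st=None):
    m,R,t=cam(n,st);K=np.array([[m['fx'],0,m['cx']],[0,m['fy'],m['cy']],[0,0,1]])
    return cv2.projectPoints(np.atleast_2d(X).astype(float),cv2.Rodrigues(R)[0],t,K,np.array([m['k1'],0,0,0.]))[0][:,0]
E
python3 - <<'E'
from h import *
np.set_printoptions(precision=3,suppress=True)
for n in['scene','side','wrist']: snap(n,n+'0.png')
for n in['scene','side']:
    m,R,t=cam(n);print(n,-R.T@t,R[2],m['fx'])
s=ctrl.get_state();print(s['time'],Rn.from_rotvec(s['tool_rot']).as_matrix());print(ctrl.camera_model('wrist')['T_tool_cam'])
a=cv2.imread('pics/scene0.png')
E
```

```text
scene [ 1.345 -0.391  1.061] [-0.553  0.369 -0.747] 524.6754773059411
side [0.12  0.695 0.832] [ 0.448 -0.552 -0.703] 437.3773070677001
0.15 [[ 0.968  0.25  -0.   ]
 [ 0.25  -0.968  0.001]
 [-0.    -0.001 -1.   ]]
[[ 0.001 -0.954 -0.301  0.083]
 [ 1.     0.001  0.    -0.   ]
 [ 0.    -0.301  0.954 -0.148]
 [ 0.     0.     0.     1.   ]]
```

View pics/scene0.png

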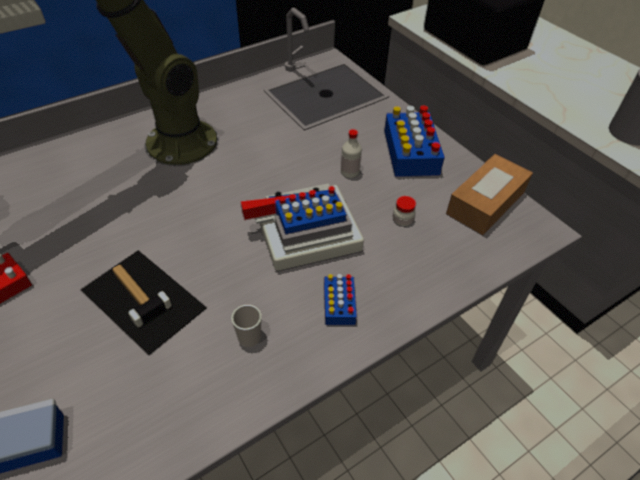

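View pics/side0.png

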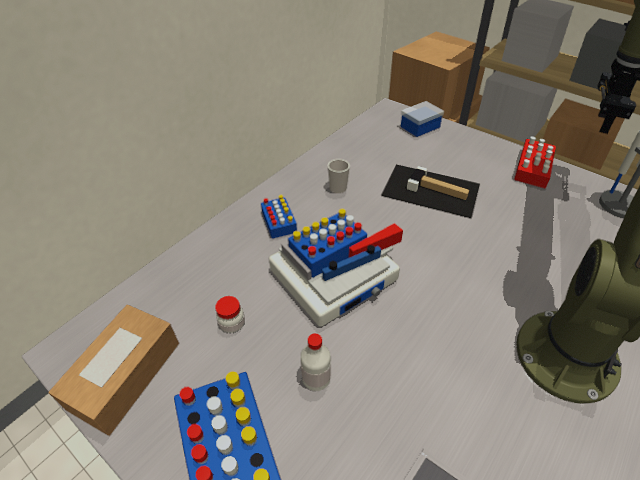

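Scene view: the mallet is on its mat (handle end 118,267; head 150,308). The red wedge is on the shaker, thick end at (243,208). Racks: blue on the shaker (310,205), large blue (413,140), small blue (340,298) and red (8,275). The one on the shaker is middle-sized and next to the wedge, so it fits the description. I'll confirm it in one enlarged crop.

```bash
python3 - <<'E'
from h import *
np.set_printoptions(precision=3,suppress=True)
a=cv2.imread('pics/scene0.png');b=cv2.imread('pics/side0.png')
c=cv2.resize(a[180:280,225:375],None,fx=4,fy=4,interpolation=3)[:, :600]
A=cv2.resize(a[175:275,235:368],(532,400),interpolation=3);B=cv2.resize(b[200:325,262:410],(474,400),interpolation=3)
C=cv2.resize(a[245:355,78:210],(240,200),interpolation=3)
# layout 800x600: A(400x300) B
out=np.zeros((600,800,3),np.uint8)
out[:300,:400]=cv2.resize(a[180:270,240:360],(400,300),interpolation=3)
out[:300,400:]=cv2.resize(b[205:310,268:408],(400,300),interpolation=3)
out[300:,:400]=cv2.resize(a[250:355,80:220],(400,300),interpolation=3)
out[300:,400:]=cv2.resize(b[155:230,382:482],(400,300),interpolation=3)
cv2.imwrite('pics/crop1.png',out)
print(unproj('scene',[[83,292],[139,252],[205,306],[150,350]],.006))
print('wrack',unproj('scene',[[310,205]],.14),'bottle',unproj('side',[[315,385],[230,328],[338,190]],0.0))
E
```

```text
[[ 0.42  -0.44   0.006]
 [ 0.371 -0.283  0.006]
 [ 0.615 -0.211  0.006]
 [ 0.656 -0.364  0.006]]
wrack [[0.575 0.112 0.14 ]] bottle [[ 0.394  0.385  0.   ]
 [ 0.631  0.397  0.   ]
 [ 0.735 -0.148  0.   ]]
```

View pics/crop1.png

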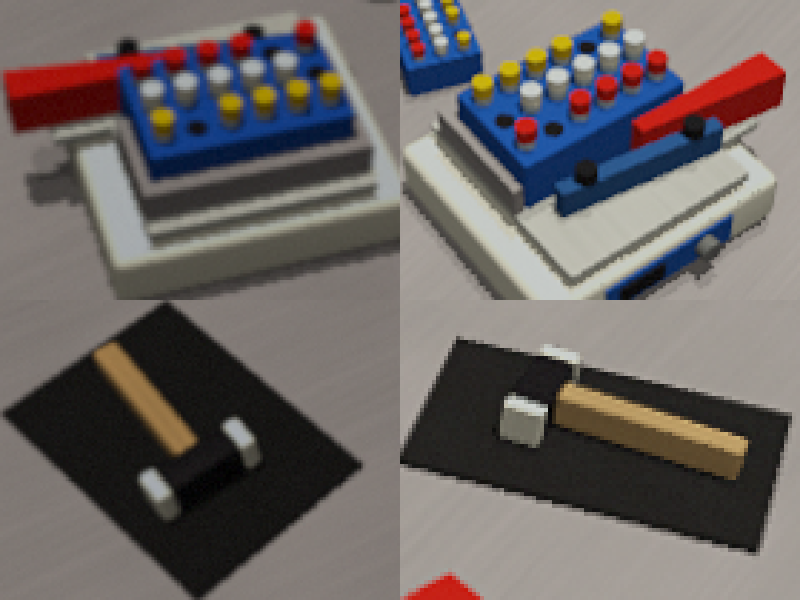

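The crop confirms it: the middle-sized rack sits on the shaker with the wedge in its gap, and the mallet has its handle towards the robot. Next I'll work out the geometry from the corner pixels in both views.

```bash
python3 - <<'E'
from h import *
np.set_printoptions(precision=3,suppress=True)
A=lambda p:np.array(p)/3.3333+[240,180]
B=lambda p:(np.array(p)-[400,0])/2.857+[268,205]
C=lambda p:(np.array(p)-[0,300])/2.857+[80,250]
D=lambda p:(np.array(p)-[400,300])/4+[382,155]
print('wedge end top sc',unproj('scene',A([[5,73],[13,98]]),.11),'\nsd',unproj('side',B([[764,53],[784,73]]),.11))
print('rack top sc',unproj('scene',A([[120,72],[148,152],[352,115]]),.122),'\nsd',unproj('side',B([[462,95],[525,145],[683,82]]),.122))
print('fence top sd',unproj('side',B([[557,185],[720,122]]),.098))
print('handle top sc: end,end,head,head',unproj('scene',C([[95,352],[120,343],[172,453],[196,438]]),.034))
print('sd end',unproj('side',D([[748,438],[742,452],[578,385],[558,398]]),.034))
print('head white sc',unproj('scene',C([[140,475],[156,515],[225,422],[242,462]]),.038))
s=ctrl.get_state();print(Rn.from_rotvec(s['tool_rot']).as_matrix())
E
```

```text
wedge end top sc [[ 0.446 -0.014  0.11 ]
 [ 0.474 -0.021  0.11 ]] 
sd [[ 0.466 -0.018  0.11 ]
 [ 0.44  -0.007  0.11 ]]
rack top sc [[0.503 0.056 0.122]
 [0.586 0.031 0.122]
 [0.635 0.179 0.122]] 
sd [[0.627 0.185 0.122]
 [0.552 0.197 0.122]
 [0.494 0.064 0.122]]
fence top sd [[0.52  0.197 0.098]
 [0.457 0.063 0.098]]
handle top sc: end,end,head,head [[ 0.413 -0.357  0.034]
 [ 0.415 -0.335  0.034]
 [ 0.547 -0.339  0.034]
 [ 0.544 -0.317  0.034]]
sd end [[ 0.408 -0.352  0.034]
 [ 0.405 -0.334  0.034]
 [ 0.538 -0.332  0.034]
 [ 0.542 -0.308  0.034]]
head white sc [[ 0.557 -0.368  0.038]
 [ 0.6   -0.371  0.038]
 [ 0.545 -0.292  0.038]
 [ 0.589 -0.295  0.038]]
[[ 0.968  0.25  -0.   ]
 [ 0.25  -0.968  0.001]
 [-0.    -0.001 -1.   ]]
```

View pics/wrist0.png

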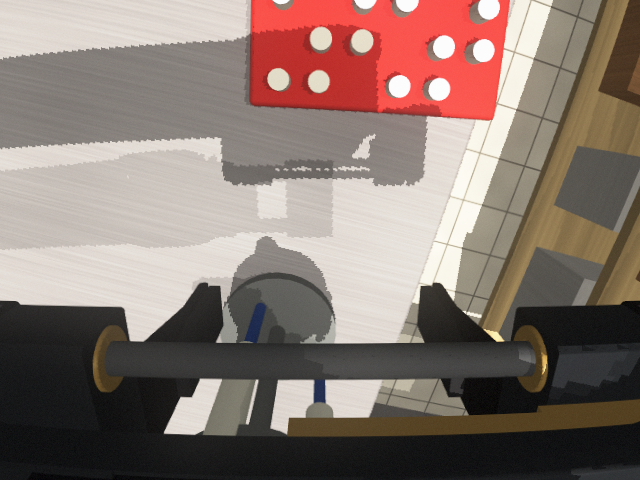

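The wrist view shows the red decoy rack, a stand underneath, and clear space ahead. I'll move over the mallet.

Call:
step_arm --commands '[{"travel": [0.434,-0.195,0.03],"turn": [0,0,6]},{"travel": [0.434,-0.195,0.03],"turn": [0,0,6]},{"travel": [0.434,-0.195,0.03],"turn": [0,0,6]},{"travel": [0.434,-0.195,0.03],"turn": [0,0,6]},{"travel": [0.434,-0.195,0.03],"turn": [0,0,6]}]' --gripper 1

```text
time: 0.65
position: [0.3585, -0.4719, 0.2205]
tool_rot: [-3.133, -0.232, 0.0]
ft_force: [-0.1, -1.1, 0.6]
grip_width: 1.0
grip_force: 0.0
```

Call:
step_arm --commands '[{"travel": [0.195,-0.112,0.02]},{"travel": [0.195,-0.112,0.02]},{"travel": [0.195,-0.112,0.02]},{"travel": [0.195,-0.112,0.02]},{"travel": [0.195,-0.112,0.02]}]'

```text
$.commands[0]: bad value
```

```bash
python3 - <<'E'
from h import *
s=ctrl.get_state();print(s['time'],s['position'],s['tool_rot'])
im=snap('wrist','w1.png')
E
```

```text
0.65 [ 0.35850375 -0.47185261  0.22053288] [-3.13299178e+00 -2.32052559e-01  3.10223430e-04]
```

View pics/w1.png

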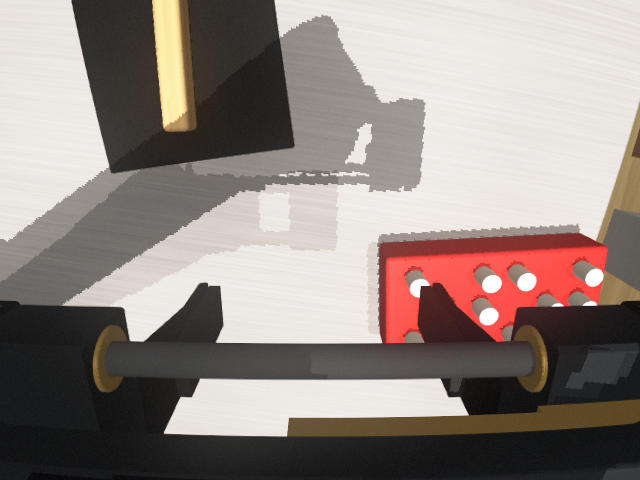

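The move was refused because each row needs a "turn". The arm hasn't moved, and the view shows the mat with the handle end at (178,128). I'll send it again.

Call:
step_arm --commands '[{"travel": [0.195,-0.112,0.02],"turn": [0,0,0]},{"travel": [0.195,-0.112,0.02],"turn": [0,0,0]},{"travel": [0.195,-0.112,0.02],"turn": [0,0,0]},{"travel": [0.195,-0.112,0.02],"turn": [0,0,0]},{"travel": [0.195,-0.112,0.02],"turn": [0,0,0]}]'

```text
time: 1.2
position: [0.5371, -0.3288, 0.2001]
tool_rot: [-3.129, -0.242, -0.002]
ft_force: [0.4, 0.1, -0.3]
grip_width: 0.998
grip_force: 0.0
```

```bash
python3 - <<'E'
from h import *
s=ctrl.get_state();print(s['time'],s['position'],s['tool_rot'])
im=snap('wrist','w2.png')
E
```

```text
1.2 [ 0.53709909 -0.32884241  0.20012419] [-3.12947120e+00 -2.41760990e-01 -1.94048807e-03]
```

View pics/w2.png

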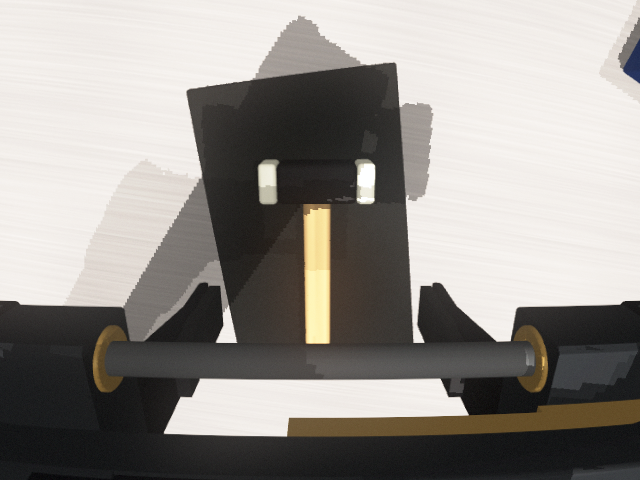

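```bash
python3 - <<'E'
from h import *
np.set_printoptions(precision=4,suppress=True)
s=ctrl.get_state();R=Rn.from_rotvec(s['tool_rot']).as_matrix();p=np.array(s['position'])
def T(px,z): return (unproj('wrist',px,z,s)-p)@R
print('head L,R near edge top',T([[258.5,205],[375.5,204]],.038))
print('handle at head, handle lower',T([[303,206],[331,206],[305,340],[330,340]],.034))
print('far edge',T([[266,164],[368,164]],.038))
q=unproj('wrist',[[188,91],[396,64],[413,340]],.006,s);print('mat',q)
d=q[0]-q[1];print('mat yaw',np.arctan2(d[1],d[0])-np.pi/2)
print('yawtool',np.arctan2(R[1,0],R[0,0]))
E
```

```text
head L,R near edge top [[ 0.0106 -0.0478  0.162 ]
 [ 0.0116  0.0429  0.1616]]
handle at head, handle lower [[ 0.0089 -0.0134  0.1658]
 [ 0.0089  0.0085  0.1657]
 [-0.1113 -0.0131  0.1654]
 [-0.1112  0.0088  0.1653]]
far edge [[ 0.0423 -0.0409  0.1621]
 [ 0.0424  0.036   0.1617]]
mat [[ 0.6195 -0.2045  0.006 ]
 [ 0.6653 -0.3651  0.006 ]
 [ 0.4271 -0.4333  0.006 ]]
mat yaw 0.27779005459237704
yawtool 0.158305021543601
```

Mallet origin is at (0.529,-0.328), aligned with the tool. Mat origin is near (0.527,-0.318), yaw 0.28. I'll go down and grasp.

Call:
step_arm --commands '[{"travel": [-0.01,-0.0025,0.045],"turn": [0,0,0]},{"travel": [-0.01,-0.0025,0.09],"turn": [0,0,0]},{"travel": [-0.01,-0.0025,0.135],"turn": [0,0,0]},{"travel": [-0.01,-0.0025,0.165],"turn": [0,0,0]},{"travel": [-0.01,-0.0025,0.176],"turn": [0,0,0]}]'

```text
time: 1.75
position: [0.5202, -0.332, 0.0206]
tool_rot: [-3.129, -0.231, 0.009]
ft_force: [-1.1, 1.3, 2.4]
grip_width: 1.001
grip_force: 2.2
```

Call:
step_arm --commands '[{"travel": [0,0,0],"turn": [0,0,0]},{"travel": [0,0,0],"turn": [0,0,0]},{"travel": [0,0,0],"turn": [0,0,0]},{"travel": [0,0,0],"turn": [0,0,0]},{"travel": [0,0,0],"turn": [0,0,0]}]' --gripper 0 --force 40

```text
time: 2.25
position: [0.5239, -0.3333, 0.0258]
tool_rot: [3.132, 0.232, 0.002]
ft_force: [0.3, 0.1, 0.0]
grip_width: 0.633
grip_force: 0.0
```

Call:
step_arm --commands '[{"travel": [0.002,-0.003,0.002],"turn": [0,0,0]},{"travel": [0.002,-0.003,0.002],"turn": [0,0,0]},{"travel": [0.002,-0.003,0.002],"turn": [0,0,0]},{"travel": [0.002,-0.003,0.002],"turn": [0,0,0]},{"travel": [0.002,-0.003,0.002],"turn": [0,0,0]}]'

```text
time: 2.75
position: [0.5249, -0.3292, 0.0228]
tool_rot: [-3.132, -0.233, 0.0]
ft_force: [0.6, 1.3, -0.3]
grip_width: 0.249
grip_force: 40.0
```

Call:
step_arm --commands '[{"travel": [0,0,0],"turn": [0,0,0]},{"travel": [0,0,0],"turn": [0,0,0]},{"travel": [0,0,0],"turn": [0,0,0]}]'

```text
time: 3.05
position: [0.5249, -0.3292, 0.0227]
tool_rot: [-3.132, -0.233, 0.0]
ft_force: [0.7, 2.6, 0.3]
grip_width: 0.246
grip_force: 40.0
```

Mallet gripped. Now lifting it.

Call:
step_arm --commands '[{"travel": [0,0,-0.01],"turn": [0,0,0]},{"travel": [0,0,-0.05],"turn": [0,0,0]},{"travel": [0,0,-0.1],"turn": [0,0,0]},{"travel": [0,0,-0.14],"turn": [0,0,0]},{"travel": [0,0,-0.16],"turn": [0,0,0]}]'

```text
time: 3.55
position: [0.5265, -0.3311, 0.1881]
tool_rot: [3.128, 0.231, 0.008]
ft_force: [0.9, -0.9, -2.7]
grip_width: 0.25
grip_force: 40.0
```

Call:
step_arm --commands '[{"travel": [-0.114,-0.23,0],"turn": [0,0,27.5]},{"travel": [-0.114,-0.23,0],"turn": [0,0,27.5]},{"travel": [-0.114,-0.23,0],"turn": [0,0,27.5]},{"travel": [-0.114,-0.23,0],"turn": [0,0,27.5]},{"travel": [-0.114,-0.23,0],"turn": [0,0,27.5]}]'

```text
time: 4.05
position: [0.3807, -0.1233, 0.183]
tool_rot: [3.097, -0.521, 0.001]
ft_force: [0.7, 1.3, -1.4]
grip_width: 0.249
grip_force: 40.0
```

Call:
step_arm --commands '[{"travel": [-0.01,0,0],"turn": [0,0,0]},{"travel": [-0.01,0,0],"turn": [0,0,0]},{"travel": [-0.01,0,0],"turn": [0,0,0]}]'

```text
time: 4.35
position: [0.3733, -0.1223, 0.1835]
tool_rot: [3.097, -0.52, 0.003]
ft_force: [0.1, -0.1, -3.0]
grip_width: 0.247
grip_force: 40.0
```

```bash
python3 - <<'E'
from h import *
s=ctrl.get_state();print(s['time'],s['position'],s['tool_rot'],np.round(s['joint_positions'],3))
im=snap('wrist','w3.png')
E
```

```text
4.35 [ 0.37329575 -0.12234175  0.18352949] [ 3.09699414 -0.52019422  0.00336825] [ 0.689 -0.199 -0.389  2.095 -0.079  1.229 -1.571]
```

View pics/w3.png

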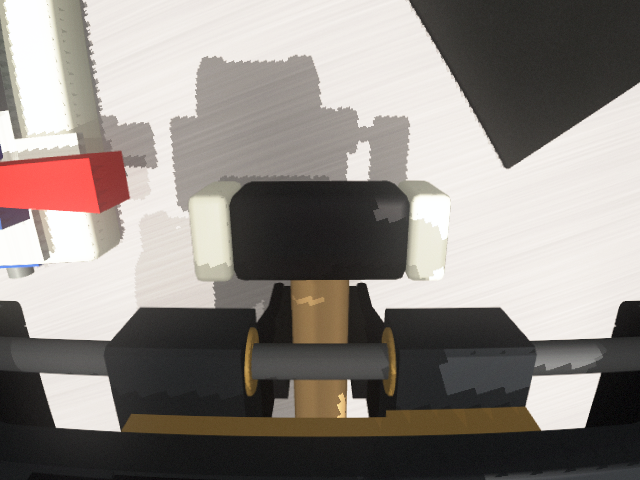

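The view shows the wedge thick end at left (top edge about (93,160)-(98,212), bottom edge about (122,152)-(129,197)). The mallet head is square in the grip, left face at u≈190. Now measuring both.

```bash
python3 - <<'E'
from h import *
np.set_printoptions(precision=4,suppress=True)
s=ctrl.get_state();R=Rn.from_rotvec(s['tool_rot']).as_matrix();p=np.array(s['position'])
T=lambda px,z:(unproj('wrist',px,z,s)-p)@R
a=cv2.imread('pics/w3.png').astype(int);m=(a[:,:,2]>90)&(a[:,:,1]<90)&(a[:,:,0]<90)
for u in(2,20,40,60,80,90):
    v=np.where(m[130:240,u])[0]+130;print(u,v.min(),v.max(),end='; ')
for v in(156,165,175,185,195,205):
    r=a[v,60:140,2];x=np.where(m[v,:150])[0].max();d=np.abs(np.diff(r[:x-60-2]));print('row',v,'edge',60+d.argmax(),'max',x)
e=[]
for u in(2,20,40,60,80):
    v=np.where(m[130:240,u])[0]+130;e.append(([u,v.min()],[u,v.max()+1]))
e=np.array(e)
tp=T(e[:,0],.11);bt=T(e[:,1],.11);print(tp,bt)
print('slope +x edge deg',np.degrees(np.arctan(np.polyfit(tp[:,1],tp[:,0],1)[0])),'-x',np.degrees(np.arctan(np.polyfit(bt[:,1],bt[:,0],1)[0])))
print('end top',T([[93,160],[98,212]],.11),'bot',T([[122,152],[129,197]],.07))
zt=p[2]+.0153
print('head: Lface,R,near,far',T([[190,240],[450,240],[320,279],[320,182]],zt))
E
```

```text
2 162 220; 20 160 208; 40 159 162; 60 157 160; 80 154 158; 90 153 169; row 156 edge 60 max 121
row 165 edge 90 max 123
row 175 edge 91 max 125
row 185 edge 94 max 126
row 195 edge 96 max 128
row 205 edge 98 max 114
[[ 0.0573 -0.1817  0.0734]
 [ 0.0581 -0.1698  0.0734]
 [ 0.0583 -0.1571  0.0734]
 [ 0.0591 -0.1447  0.0734]
 [ 0.0605 -0.1325  0.0734]] [[ 0.0224 -0.1895  0.0734]
 [ 0.0296 -0.1757  0.0734]
 [ 0.0561 -0.1575  0.0734]
 [ 0.0569 -0.1451  0.0734]
 [ 0.0578 -0.1329  0.0734]]
slope +x edge deg 3.39980841515252 -x 35.01605853817255
end top [[ 0.057  -0.1253  0.0734]
 [ 0.0275 -0.1269  0.0734]] bot [[ 0.0572 -0.1274  0.1134]
 [ 0.0276 -0.1265  0.1134]]
head: Lface,R,near,far [[ 0.0396 -0.0446 -0.0152]
 [ 0.0396  0.0447 -0.0152]
 [ 0.0252  0.     -0.0153]
 [ 0.0595 -0.     -0.0152]]
```

```bash
python3 - <<'E'
from h import *
np.set_printoptions(precision=4,suppress=True)
s=ctrl.get_state();R=Rn.from_rotvec(s['tool_rot']).as_matrix();p=np.array(s['position'])
T=lambda px,z:(unproj('wrist',px,z,s)-p)@R
a=cv2.imread('pics/w3.png').astype(int)
for u in(5,30,60,85): print(u,a[148:218:2,u,2].tolist())
e=[]
for v in list(range(4,84,8)):
    r=a[v,40:140].sum(1); print(v,r[::6].tolist()) if v%16==4 else 0
E
```

```text
5 [253, 253, 204, 205, 206, 205, 202, 149, 146, 254, 254, 254, 254, 254, 254, 254, 254, 254, 254, 254, 254, 254, 254, 254, 254, 254, 254, 254, 254, 254, 100, 97, 99, 99, 101]
30 [254, 254, 209, 207, 211, 198, 148, 149, 254, 254, 254, 254, 254, 254, 254, 254, 254, 254, 254, 254, 254, 254, 254, 254, 254, 254, 254, 254, 254, 254, 254, 254, 254, 254, 254]
60 [233, 209, 209, 209, 174, 150, 227, 254, 254, 254, 254, 254, 254, 254, 254, 254, 254, 254, 254, 254, 254, 254, 254, 254, 254, 254, 254, 254, 254, 254, 254, 254, 254, 254, 254]
85 [133, 131, 131, 141, 146, 232, 254, 254, 254, 254, 254, 254, 254, 254, 254, 254, 254, 254, 254, 254, 254, 254, 254, 254, 254, 254, 254, 254, 254, 254, 254, 254, 253, 243, 254]
4 [762, 756, 578, 468, 443, 426, 404, 324, 699, 695, 705, 702, 699, 706, 703, 703, 704]
20 [762, 760, 692, 475, 454, 437, 405, 349, 705, 707, 704, 697, 701, 711, 700, 704, 706]
36 [764, 763, 744, 508, 465, 440, 427, 394, 615, 702, 703, 703, 696, 701, 705, 709, 712]
52 [764, 763, 760, 657, 485, 443, 443, 410, 357, 707, 713, 706, 710, 711, 718, 708, 699]
68 [764, 764, 763, 736, 492, 475, 445, 431, 404, 537, 700, 698, 707, 704, 701, 714, 702]
```

```bash
python3 - <<'E'
from h import *
a=cv2.imread('pics/w3.png')[0:290,0:240]
cv2.imwrite('pics/c3.png',cv2.resize(a,(496,600),interpolation=3))
E
```

```text
(no output)
```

View pics/c3.png

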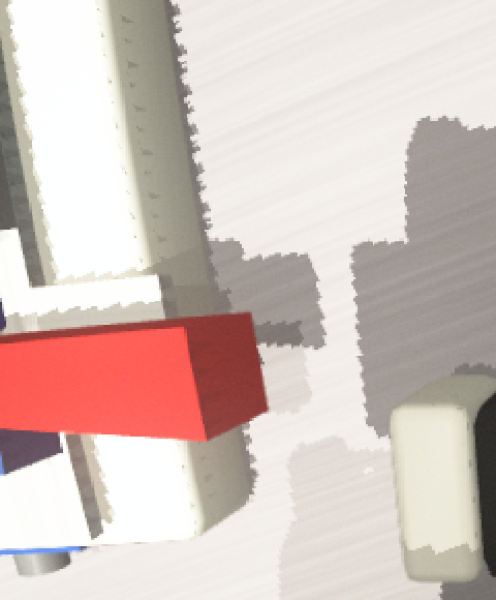

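The crop shows the wedge thick end with crisp corners: (90,158.7), (99.7,213.3) on top and (121,151.4), (129.2,198.8) below. The tongue sits behind it.

```bash
python3 - <<'E'
from h import *
np.set_printoptions(precision=4,suppress=True)
s=ctrl.get_state();R=Rn.from_rotvec(s['tool_rot']).as_matrix();p=np.array(s['position'])
T=lambda px,z:(unproj('wrist',px,z,s)-p)@R
t=T([[5,165.5],[30,163],[60,160.3],[85,157.5]],.11);print(t)
print('edge deg',np.degrees(np.arctan(np.polyfit(t[:,1],t[:,0],1)[0])))
b=T([[84,4],[86,20],[88.5,36],[91.5,52],[95,68]],0);print('base deg',np.degrees(np.arctan(-np.polyfit(b[:,0],b[:,1],1)[0])),b[[0,-1]])
print('end',T([[90,158.7],[99.7,213.3]],.11),T([[121,151.4],[129.2,198.8]],.07))
# head squareness
print('head L edge',T([[189.5,205],[192,265]],p[2]+.0153))
E
```

```text
[[ 0.0553 -0.1801  0.0734]
 [ 0.0563 -0.1638  0.0734]
 [ 0.0573 -0.145   0.0734]
 [ 0.0585 -0.1298  0.0734]]
edge deg 3.6148034927347203
base deg 4.859001415833143 [[ 0.1642 -0.1803  0.1836]
 [ 0.1164 -0.1762  0.1835]]
end [[ 0.0578 -0.127   0.0734]
 [ 0.0267 -0.126   0.0734]] [[ 0.0576 -0.1281  0.1134]
 [ 0.0264 -0.1265  0.1134]]
head L edge [[ 0.0519 -0.0437 -0.0152]
 [ 0.0304 -0.0448 -0.0153]]
```

Turn by −3.5° to square up, then lower beside the wedge.

Call:
step_arm --commands '[{"travel": [0.003,0,0.04],"turn": [0,0,-3.5]},{"travel": [0.003,0,0.075],"turn": [0,0,-3.5]},{"travel": [0.002,-0.015,0.09],"turn": [0,0,-3.5]},{"travel": [0.001,-0.03,0.09],"turn": [0,0,-3.5]},{"travel": [0.001,-0.03,0.09],"turn": [0,0,-3.5]}]'

```text
time: 4.9
position: [0.3843, -0.0922, 0.0921]
tool_rot: [-3.111, 0.421, 0.002]
ft_force: [-0.6, -0.3, -2.4]
grip_width: 0.253
grip_force: 40.0
```

```bash
python3 - <<'E'
from h import *
np.set_printoptions(precision=4,suppress=True)
snap('side','s2.png')
s=ctrl.get_state();print(s['position'],s['tool_rot'],s['ft_force'],np.round(s['joint_positions'],2))
p0=np.array([.3733,-.12234,.18353]);R0=Rn.from_rotvec([3.09699414,-0.52019422,0.00336825]).as_matrix()
X=p0+R0@[.0421,-.127,.0934];R=Rn.from_rotvec(s['tool_rot']).as_matrix();print('end world',X,'in tool',(X-s['position'])@R)
im=snap('wrist','w4.png')
a=cv2.resize(im[100:340,0:480],(800,400))[:,:,::-1];cv2.imwrite('pics/c4.png',a)
E
```

```text
[ 0.3843 -0.0934  0.0926] [-3.1123  0.4228  0.0003] [-1.1234 -0.5479 -2.8159] [ 0.64 -0.08 -0.45  2.2  -0.04  1.02 -1.62]
end world [ 0.4548 -0.0162  0.0901] in tool [ 0.0473 -0.0932  0.0026]
```

View pics/c4.png

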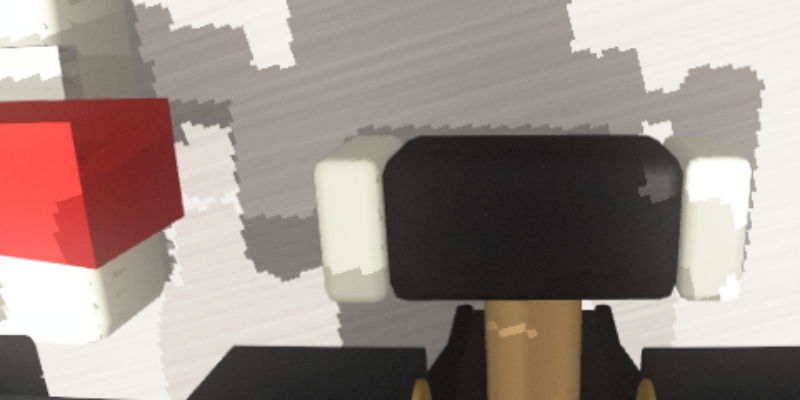

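The wedge end (crop left) lines up with the head's left face, with a gap of about 48 mm. Closing in, then the first gentle tap.

Call:
step_arm --commands '[{"travel": [0,-0.015,0],"turn": [0,0,0]},{"travel": [0,-0.029,0],"turn": [0,0,0]},{"travel": [0,-0.036,0],"turn": [0,0,0]},{"travel": [0,-0.04,0],"turn": [0,0,0]},{"travel": [0,-0.042,0],"turn": [0,0,0]}]'

```text
time: 5.5
position: [0.3948, -0.0532, 0.093]
tool_rot: [3.112, -0.425, 0.001]
ft_force: [0.4, 0.2, -2.0]
grip_width: 0.252
grip_force: 40.0
```

Call:
step_arm --commands '[{"travel": [0,-0.002,0],"turn": [0,0,0]},{"travel": [0,-0.004,0],"turn": [0,0,0]},{"travel": [0,-0.006,0],"turn": [0,0,0]},{"travel": [0,-0.008,0],"turn": [0,0,0]},{"travel": [0,-0.01,0],"turn": [0,0,0]}]'

```text
time: 6.0
position: [0.3972, -0.0432, 0.0928]
tool_rot: [3.112, -0.424, -0.0]
ft_force: [-0.7, -0.4, -2.8]
grip_width: 0.247
grip_force: 40.0
```

Call:
step_arm --commands '[{"travel": [0,-0.002,0],"turn": [0,0,0]},{"travel": [0,-0.004,0],"turn": [0,0,0]},{"travel": [0,-0.006,0],"turn": [0,0,0]},{"travel": [0,-0.008,0],"turn": [0,0,0]}]'

```text
time: 6.4
position: [0.3994, -0.0352, 0.0928]
tool_rot: [3.113, -0.424, -0.0]
ft_force: [1.1, 0.3, -3.2]
grip_width: 0.247
grip_force: 40.0
```

```bash
cat > chk.py <<'E'
from h import *
np.set_printoptions(precision=4,suppress=True)
def chk(f):
    s=ctrl.get_state();im=snap('wrist',f).astype(int);R=Rn.from_rotvec(s['tool_rot']).as_matrix();p=np.array(s['position'])
    m=(im[:,:,0]>90)&(im[:,:,1]<90)&(im[:,:,2]<90)
    w=[ (np.where(m[v,:330])[0].max() if m[v,:330].any() else -1) for v in range(150,260,8)]
    # light/dark boundary of the top end edge: bright red >225
    b=[ (np.where(m[v,:330]&(im[v,:330,0]>225))[0].max() if (m[v,:330]&(im[v,:330,0]>225)).any() else -1) for v in range(150,260,8)]
    print(s['time'],'red right edge',w,'bright',b)
    X=unproj('wrist',[[b[4],182],[b[6],198]],.11,s)
    print('end top world',X,'tool',(X-p)@R,'TCP',p,'F',np.array(s['ft_force']))
E
python3 -c "from chk import *;chk('w5.png')"
```

```text
6.4 red right edge [np.int64(187), np.int64(215), np.int64(215), np.int64(215), np.int64(245), np.int64(200), np.int64(189), np.int64(186), np.int64(187), np.int64(189), np.int64(190), np.int64(191), np.int64(189), np.int64(232)] bright [-1, -1, -1, np.int64(82), np.int64(85), np.int64(88), np.int64(92), np.int64(95), np.int64(93), np.int64(31), np.int64(30), np.int64(34), -1, -1]
end top world [[0.4784 0.0237 0.11  ]
 [0.4728 0.0236 0.11  ]] tool [[ 0.0604 -0.0779 -0.0172]
 [ 0.0549 -0.0763 -0.0172]] TCP [ 0.3994 -0.0352  0.0928] F [ 1.0876  0.3164 -3.1747]
```

```bash
python3 - <<'E'
import cv2
for f in('w4.png','w5.png'):
    a=cv2.imread('pics/'+f)[:,:,::-1]
    for v in (185,205,225,240): print(f,v,[tuple(int(c) for c in a[v,u]) for u in range(0,240,12)])
E
```

```text
w4.png 185 [(254, 84, 78), (254, 87, 79), (254, 84, 76), (254, 84, 76), (135, 39, 36), (127, 42, 37), (133, 40, 36), (130, 39, 37), (116, 41, 37), (217, 207, 201), (222, 214, 208), (227, 220, 212), (163, 156, 152), (163, 157, 152), (162, 157, 152), (164, 158, 152), (163, 156, 150), (161, 155, 147), (156, 153, 137), (156, 154, 137)]
w4.png 205 [(254, 86, 79), (254, 83, 76), (254, 84, 78), (254, 84, 78), (144, 42, 40), (129, 37, 35), (125, 40, 38), (119, 37, 35), (119, 43, 38), (228, 221, 215), (225, 215, 209), (225, 218, 212), (161, 155, 149), (163, 155, 149), (163, 156, 151), (161, 154, 148), (230, 228, 209), (238, 236, 221), (239, 238, 225), (141, 138, 122)]
w4.png 225 [(254, 88, 83), (254, 90, 84), (254, 90, 84), (217, 62, 58), (216, 61, 58), (135, 48, 47), (128, 47, 44), (122, 45, 43), (122, 48, 47), (121, 51, 48), (243, 238, 234), (225, 217, 211), (239, 234, 229), (162, 157, 151), (166, 161, 154), (166, 161, 153), (219, 216, 195), (238, 235, 220), (239, 237, 224), (174, 171, 153)]
w4.png 240 [(254, 97, 93), (254, 95, 91), (254, 98, 93), (219, 72, 70), (216, 71, 68), (135, 58, 56)
[... 808 characters left out ...]
84, 163), (201, 197, 176), (205, 203, 181), (112, 108, 95)]
w5.png 225 [(243, 61, 57), (244, 63, 60), (243, 64, 58), (170, 41, 39), (169, 39, 37), (170, 40, 37), (170, 40, 38), (169, 40, 36), (169, 40, 37), (169, 39, 36), (169, 38, 33), (169, 38, 34), (170, 39, 36), (168, 38, 35), (168, 39, 35), (170, 43, 40), (176, 170, 152), (201, 196, 175), (204, 198, 178), (140, 135, 118)]
w5.png 240 [(59, 32, 29), (84, 105, 177), (83, 108, 176), (137, 66, 91), (171, 47, 44), (169, 46, 42), (170, 45, 41), (167, 43, 40), (167, 42, 38), (166, 40, 37), (168, 43, 38), (165, 38, 33), (168, 41, 36), (167, 40, 37), (168, 41, 37), (167, 42, 38), (139, 125, 110), (200, 196, 174), (201, 198, 175), (159, 155, 138)]
```

The wedge is against the white face and has moved about 10 mm with very little force. Drawing the mallet clear, then tapping again.

Call:
step_arm --commands '[{"travel": [0,0.008,0],"turn": [0,0,0]},{"travel": [0,0.02,0],"turn": [0,0,0]},{"travel": [0,0.025,0],"turn": [0,0,0]},{"travel": [0,0.025,0],"turn": [0,0,0]}]'

```text
time: 6.85
position: [0.3924, -0.0603, 0.0927]
tool_rot: [3.112, -0.427, -0.0]
ft_force: [1.0, 1.1, -3.2]
grip_width: 0.251
grip_force: 40.0
```

Call:
step_arm --commands '[{"travel": [0,-0.008,0],"turn": [0,0,0]},{"travel": [0,-0.016,0],"turn": [0,0,0]},{"travel": [0,-0.02,0],"turn": [0,0,0]},{"travel": [0,-0.023,0],"turn": [0,0,0]},{"travel": [0,-0.025,0],"turn": [0,0,0]}]'

```text
time: 7.35
position: [0.3995, -0.0348, 0.0928]
tool_rot: [3.113, -0.422, -0.0]
ft_force: [-0.0, -0.8, -2.5]
grip_width: 0.249
grip_force: 40.0
```

Call:
step_arm --commands '[{"travel": [0,-0.002,0],"turn": [0,0,0]},{"travel": [0,-0.004,0],"turn": [0,0,0]},{"travel": [0,-0.006,0],"turn": [0,0,0]},{"travel": [0,-0.008,0],"turn": [0,0,0]},{"travel": [0,-0.01,0],"turn": [0,0,0]}]'

```text
time: 7.85
position: [0.4021, -0.0257, 0.0928]
tool_rot: [3.113, -0.424, -0.0]
ft_force: [-0.7, -1.1, -2.8]
grip_width: 0.25
grip_force: 40.0
```

Call:
step_arm --commands '[{"travel": [0,-0.002,0],"turn": [0,0,0]},{"travel": [0,-0.004,0],"turn": [0,0,0]},{"travel": [0,-0.006,0],"turn": [0,0,0]}]'

```text
time: 8.15
position: [0.4037, -0.0198, 0.0928]
tool_rot: [3.113, -0.424, -0.0]
ft_force: [0.1, 0.2, -2.3]
grip_width: 0.251
grip_force: 40.0
```

Call:
step_arm --commands '[{"travel": [0,-0.0015,0],"turn": [0,0,0]},{"travel": [0,-0.003,0],"turn": [0,0,0]},{"travel": [0,-0.0045,0],"turn": [0,0,0]}]'

```text
time: 8.45
position: [0.4049, -0.0155, 0.0928]
tool_rot: [3.113, -0.424, -0.0]
ft_force: [0.2, -0.2, -2.9]
grip_width: 0.245
grip_force: 40.0
```

Call:
step_arm --commands '[{"travel": [0,-0.0015,0],"turn": [0,0,0]},{"travel": [0,-0.003,0],"turn": [0,0,0]},{"travel": [0,-0.0045,0],"turn": [0,0,0]}]'

```text
time: 8.75
position: [0.4062, -0.0113, 0.0928]
tool_rot: [3.113, -0.424, 0.0]
ft_force: [1.4, -1.5, -3.4]
grip_width: 0.253
grip_force: 40.0
```

Call:
step_arm --commands '[{"travel": [0,-0.0015,0],"turn": [0,0,0]},{"travel": [0,-0.003,0],"turn": [0,0,0]},{"travel": [0,-0.0045,0],"turn": [0,0,0]}]'

```text
time: 9.05
position: [0.4075, -0.0071, 0.0929]
tool_rot: [3.112, -0.424, 0.001]
ft_force: [1.0, -1.8, -3.5]
grip_width: 0.248
grip_force: 40.0
```

```bash
python3 - <<'E'
from h import *
a=snap('wrist','w6.png').astype(int); snap('side','s3.png')
for v in (185,205,225): print(v,[tuple(int(c) for c in a[v,u]) for u in range(0,240,12)])
s=ctrl.get_state();print(s['joint_positions'],s['ft_force'])
E
```

```text
185 [(254, 79, 80), (254, 80, 80), (254, 80, 78), (254, 77, 74), (254, 78, 76), (254, 77, 73), (254, 79, 73), (223, 45, 44), (209, 46, 42), (212, 50, 46), (210, 50, 45), (211, 51, 48), (207, 51, 48), (208, 54, 48), (207, 53, 51), (207, 55, 50), (118, 42, 39), (118, 47, 41), (153, 147, 132), (156, 149, 135)]
205 [(254, 81, 79), (254, 82, 78), (254, 81, 78), (254, 82, 78), (254, 81, 76), (254, 81, 74), (254, 78, 73), (254, 82, 74), (211, 45, 42), (210, 45, 42), (210, 47, 44), (209, 46, 42), (209, 49, 45), (208, 50, 45), (209, 52, 46), (207, 54, 48), (226, 221, 200), (236, 232, 216), (237, 236, 220), (156, 150, 135)]
225 [(254, 88, 83), (254, 87, 81), (254, 88, 80), (214, 55, 53), (213, 56, 50), (213, 53, 49), (211, 49, 45), (211, 48, 45), (211, 52, 48), (209, 47, 42), (207, 46, 44), (208, 47, 44), (209, 48, 46), (208, 51, 48), (208, 52, 48), (209, 57, 51), (213, 207, 186), (235, 233, 216), (237, 233, 219), (181, 176, 159)]
[ 0.54710757 -0.05382804 -0.57587044  2.16891022 -0.03431684  1.0178005
 -1.85148399] [-0.10818611 -1.32894212 -2.83674667]
```

Still in contact, about 40 mm in. Continuing gently.

Call:
step_arm --commands '[{"travel": [0,-0.0015,0],"turn": [0,0,0]},{"travel": [0,-0.003,0],"turn": [0,0,0]},{"travel": [0,-0.0045,0],"turn": [0,0,0]}]'

```text
time: 9.45
position: [0.4085, -0.0034, 0.0928]
tool_rot: [3.111, -0.425, 0.0]
ft_force: [0.4, -5.8, -1.2]
grip_width: 0.25
grip_force: 40.0
```

Call:
step_arm --commands '[{"travel": [0,-0.0015,0],"turn": [0,0,0]},{"travel": [0,-0.003,0],"turn": [0,0,0]},{"travel": [0,-0.0045,0],"turn": [0,0,0]}]'

```text
time: 9.75
position: [0.4099, 0.0004, 0.0929]
tool_rot: [3.111, -0.426, 0.001]
ft_force: [1.1, -6.1, -2.4]
grip_width: 0.25
grip_force: 40.0
```

Force has risen to about 6 N, so the rack is being shoved along. Drawing clear, then the next tap.

Call:
step_arm --commands '[{"travel": [0,0.008,0],"turn": [0,0,0]},{"travel": [0,0.02,0],"turn": [0,0,0]},{"travel": [0,0.025,0],"turn": [0,0,0]},{"travel": [0,0.025,0],"turn": [0,0,0]}]'

```text
time: 10.15
position: [0.4026, -0.0226, 0.0926]
tool_rot: [-3.112, 0.426, 0.001]
ft_force: [-0.9, 0.1, -3.1]
grip_width: 0.248
grip_force: 40.0
```

Call:
step_arm --commands '[{"travel": [0,-0.008,0],"turn": [0,0,0]},{"travel": [0,-0.016,0],"turn": [0,0,0]},{"travel": [0,-0.02,0],"turn": [0,0,0]},{"travel": [0,-0.023,0],"turn": [0,0,0]},{"travel": [0,-0.025,0],"turn": [0,0,0]}]'

```text
time: 10.65
position: [0.4094, 0.0012, 0.0928]
tool_rot: [3.111, -0.424, -0.001]
ft_force: [-1.7, -4.1, -0.0]
grip_width: 0.25
grip_force: 40.0
```

Call:
step_arm --commands '[{"travel": [0,-0.0015,0],"turn": [0,0,0]},{"travel": [0,-0.003,0],"turn": [0,0,0]},{"travel": [0,-0.0045,0],"turn": [0,0,0]}]'

```text
time: 10.95
position: [0.411, 0.0055, 0.0928]
tool_rot: [3.112, -0.426, 0.0]
ft_force: [-0.6, -5.3, -1.6]
grip_width: 0.25
grip_force: 40.0
```

Call:
step_arm --commands '[{"travel": [0,-0.0015,0],"turn": [0,0,0]},{"travel": [0,-0.003,0],"turn": [0,0,0]},{"travel": [0,-0.004,0],"turn": [0,0,0]}]'

```text
time: 11.25
position: [0.4121, 0.0086, 0.0929]
tool_rot: [3.111, -0.426, 0.001]
ft_force: [-0.9, -8.4, -1.4]
grip_width: 0.249
grip_force: 40.1
```

Call:
step_arm --commands '[{"travel": [0,-0.0015,0],"turn": [0,0,0]},{"travel": [0,-0.003,0],"turn": [0,0,0]}]'

```text
time: 11.45
position: [0.4119, 0.009, 0.0928]
tool_rot: [3.107, -0.428, -0.002]
ft_force: [-4.6, -16.5, 2.4]
grip_width: 0.251
grip_force: 40.2
```

Call:
step_arm --commands '[{"travel": [0,-0.0015,0],"turn": [0,0,0]},{"travel": [0,-0.003,0],"turn": [0,0,0]}]'

```text
time: 11.65
position: [0.4114, 0.0097, 0.0926]
tool_rot: [3.103, -0.43, -0.006]
ft_force: [-8.1, -21.4, 5.8]
grip_width: 0.253
grip_force: 40.5
```

Firm now: about 23 N with no further advance. Drawing the mallet clear and lifting.

Call:
step_arm --commands '[{"travel": [0,0.01,0],"turn": [0,0,0]},{"travel": [0,0.035,0],"turn": [0,0,0]},{"travel": [0,0.07,0],"turn": [0,0,0]},{"travel": [0,0.09,-0.03],"turn": [0,0,0]},{"travel": [0,0.09,-0.075],"turn": [0,0,0]}]'

```text
time: 12.15
position: [0.3867, -0.0719, 0.1662]
tool_rot: [-3.11, 0.428, 0.009]
ft_force: [1.4, -0.0, -2.4]
grip_width: 0.249
grip_force: 40.0
```

```bash
python3 - <<'E'
from h import *
np.set_printoptions(precision=4,suppress=True)
im=snap('scene','sc2.png');sd=snap('side','s4.png')
s=ctrl.get_state();print(s['time'],s['position'],s['tool_rot'])
out=np.zeros((600,800,3),np.uint8)
out[:300,:400]=cv2.resize(im[180:270,240:360],(400,300),interpolation=3)
out[:300,400:]=cv2.resize(sd[205:310,268:408],(400,300),interpolation=3)
w=snap('wrist','w7.png');out[300:,:400]=cv2.resize(w,(400,300),interpolation=3)
cv2.imwrite('pics/crop2.png',out[:,:,::-1])
E
```

```text
12.25 [ 0.3938 -0.0709  0.1732] [-3.1125  0.424  -0.0177]
```

View pics/crop2.png

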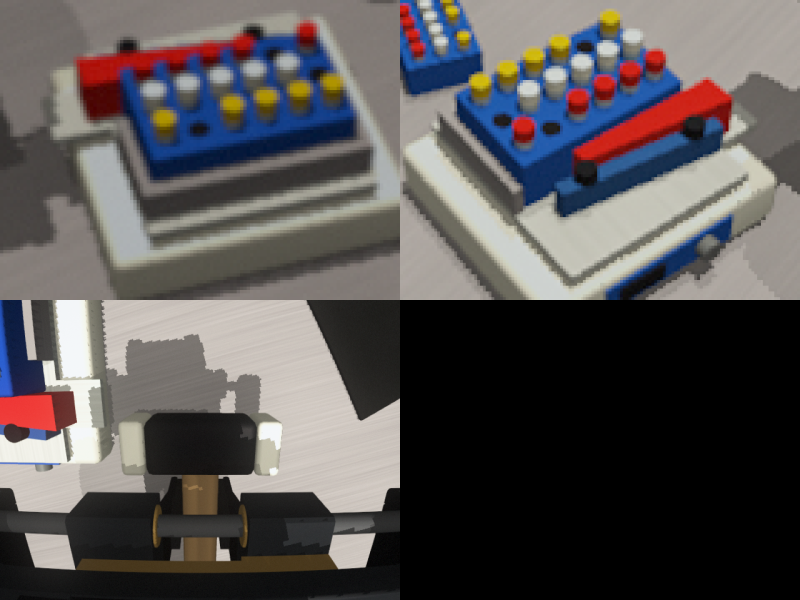

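The wedge is driven home beside the fence, the rack is against its far stop, and the mallet is still square in the grip. Returning to the mat.

Call:
step_arm --commands '[{"travel": [0.191,0.207,0],"turn": [0,0,-28]},{"travel": [0.191,0.207,0],"turn": [0,0,-28]},{"travel": [0.191,0.207,0],"turn": [0,0,-28]},{"travel": [0.191,0.207,0],"turn": [0,0,-28]},{"travel": [0.191,0.207,0],"turn": [0,0,-28]}]'

```text
time: 12.8
position: [0.5046, -0.2932, 0.1657]
tool_rot: [-3.12, -0.346, 0.002]
ft_force: [0.2, 0.4, -2.6]
grip_width: 0.244
grip_force: 40.0
```

Call:
step_arm --commands '[{"travel": [0,0,0.01],"turn": [0,0,0]},{"travel": [0,0,0.02],"turn": [0,0,0]},{"travel": [0,0,0.02],"turn": [0,0,0]}]'

```text
time: 13.1
position: [0.5023, -0.2903, 0.1444]
tool_rot: [-3.118, -0.345, 0.007]
ft_force: [-0.8, -0.2, -3.0]
grip_width: 0.247
grip_force: 40.0
```

Call:
step_arm --commands '[{"travel": [0.012,0.035,0.02],"turn": [0,0,0]},{"travel": [0.012,0.035,0.055],"turn": [0,0,0]},{"travel": [0.012,0.035,0.085],"turn": [0,0,0]},{"travel": [0.012,0.035,0.1],"turn": [0,0,0]},{"travel": [0.012,0.035,0.1],"turn": [0,0,0]}]'

```text
time: 13.6
position: [0.5214, -0.3225, 0.0456]
tool_rot: [-3.119, -0.344, 0.006]
ft_force: [-0.5, 0.0, -2.6]
grip_width: 0.249
grip_force: 40.0
```

Call:
step_arm --commands '[{"travel": [0,0,0.005],"turn": [0,0,0]},{"travel": [0,0,0.01],"turn": [0,0,0]},{"travel": [0,0,0.013],"turn": [0,0,0]},{"travel": [0,0,0.014],"turn": [0,0,0]},{"travel": [0,0,0.014],"turn": [0,0,0]}]'

```text
time: 14.1
position: [0.5231, -0.3251, 0.0341]
tool_rot: [3.123, 0.341, 0.0]
ft_force: [-0.9, 0.2, -3.2]
grip_width: 0.254
grip_force: 40.0
```

Call:
step_arm --commands '[{"travel": [0,0,0.003],"turn": [0,0,0]},{"travel": [0,0,0.006],"turn": [0,0,0]},{"travel": [0,0,0.008],"turn": [0,0,0]},{"travel": [0,0,0.009],"turn": [0,0,0]},{"travel": [0,0,0.009],"turn": [0,0,0]}]'

```text
time: 14.6
position: [0.5228, -0.3249, 0.0245]
tool_rot: [-3.123, -0.342, 0.001]
ft_force: [0.3, -0.2, -3.3]
grip_width: 0.25
grip_force: 40.0
```

Call:
step_arm --commands '[{"travel": [0,0,0.001],"turn": [0,0,0]},{"travel": [0,0,0.0015],"turn": [0,0,0]},{"travel": [0,0,0.0015],"turn": [0,0,0]}]'

```text
time: 14.9
position: [0.523, -0.325, 0.0233]
tool_rot: [3.123, 0.342, -0.0]
ft_force: [0.8, 0.8, -3.1]
grip_width: 0.251
grip_force: 40.0
```

Call:
step_arm --commands '[{"travel": [0,0,0.0005],"turn": [0,0,0]},{"travel": [0,0,0.001],"turn": [0,0,0]},{"travel": [0,0,0.001],"turn": [0,0,0]}]'

```text
time: 15.2
position: [0.5231, -0.325, 0.0227]
tool_rot: [3.123, 0.342, 0.0]
ft_force: [-0.8, 0.4, 0.9]
grip_width: 0.253
grip_force: 40.0
```

The force now reads +0.9 N, so the mallet rests on the mat. Releasing slowly.

Call:
step_arm --commands '[{"travel": [0,0,0],"turn": [0,0,0]},{"travel": [0,0,0],"turn": [0,0,0]},{"travel": [0,0,0],"turn": [0,0,0]},{"travel": [0,0,0],"turn": [0,0,0]},{"travel": [0,0,0],"turn": [0,0,0]}]' --gripper 0.7

```text
time: 15.7
position: [0.5231, -0.3251, 0.0224]
tool_rot: [3.123, 0.342, 0.0]
ft_force: [0.3, 0.3, 0.3]
grip_width: 0.616
grip_force: 0.0
```

Call:
step_arm --commands '[{"travel": [0,0,-0.01],"turn": [0,0,0]},{"travel": [0,0,-0.04],"turn": [0,0,0]},{"travel": [0,0,-0.09],"turn": [0,0,0]},{"travel": [0,0,-0.14],"turn": [0,0,0]},{"travel": [0,0,-0.17],"turn": [0,0,0]}]'

```text
time: 16.2
position: [0.5246, -0.3256, 0.1979]
tool_rot: [3.119, 0.341, 0.008]
ft_force: [-0.9, -0.7, -0.4]
grip_width: 0.697
grip_force: 0.0
```

Call:
step_arm --commands '[{"travel": [0,0,0],"turn": [0,0,0]},{"travel": [0,0,0],"turn": [0,0,0]},{"travel": [0,0,0],"turn": [0,0,0]},{"travel": [0,0,0],"turn": [0,0,0]}]'

```text
time: 16.6
position: [0.5221, -0.3245, 0.1906]
tool_rot: [-3.121, -0.341, 0.004]
ft_force: [0.2, -0.0, -0.2]
grip_width: 0.702
grip_force: 0.0
```

```bash
python3 - <<'E'
from h import *
np.set_printoptions(precision=4,suppress=True)
s=ctrl.get_state();im=snap('wrist','w9.png').astype(int)
# wooden handle: yellowish pixels above gripper bar
m=(im[:,:,0]>120)&(im[:,:,0]-im[:,:,2]>60)&(im[:,:,1]>80);m[340:]=0;m[:120]=0
pts=[]
for v in range(215,338,20):
    u=np.where(m[v,240:400])[0]+240
    if len(u): pts.append([(u.min()+u.max()+1)/2,v])
X=unproj('wrist',pts,.034,s);print(pts);print(X)
d=np.polyfit(X[:,0],X[:,1],1);print('yaw',np.arctan(d[0]),'top v',np.where(m.any(1))[0][:1],s['position'],s['grip_width'],s['time'])
# bystanders unchanged vs start (side + scene diff at their pixels)
b=ctrl.get_image('side');o=cv2.imread('pics/side0.png')[:,:,::-1]
for n,(u,v) in dict(bottle=(315,360),jar=(230,312),cup=(338,175)).items():
    print(n,np.abs(b[v-25:v+25,u-18:u+18].astype(int)-o[v-25:v+25,u-18:u+18]).mean())
E
```

```text
[[np.float64(321.5), 215], [np.float64(321.5), 235], [np.float64(321.5), 255], [np.float64(321.5), 275], [np.float64(321.0), 295], [np.float64(321.0), 315], [np.float64(321.0), 335]]
[[ 0.5259 -0.3244  0.034 ]
 [ 0.5102 -0.3279  0.034 ]
 [ 0.494  -0.3315  0.034 ]
 [ 0.4773 -0.3353  0.034 ]
 [ 0.4599 -0.3387  0.034 ]
 [ 0.4419 -0.3428  0.034 ]
 [ 0.4233 -0.3469  0.034 ]]
yaw 0.215112611634333 top v [189] [ 0.5221 -0.3245  0.1906] 0.7022322000380768 16.6
bottle 3.313888888888889
jar 3.3137037037037036
cup 3.367962962962963
```

```bash
python3 -c "
from bench import ctrl
print(ctrl.close_job())"
```

```text
the job is handed in; nothing more can be done
None
```

The job is handed in, with no verdict returned: three light taps (highest reading about 23 N) drove the wedge until it stopped, locking the rack against the far stop, and the mallet is released flat on its mat with the bottle, jar and cup where they were.

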